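# Run one blank through the air riveter

## Robot

A 7-joint arm with a two-finger parallel gripper is mounted at the origin on the work surface. World frame = base frame: x ahead of the robot, y to its left, z up, the work surface at z = 0. Lengths are in m, angles in rad, forces in N, time in s.
With the tool pointing down it reaches from about 0.35 to 0.9 m from the base axis. Payload 7.2 kg.
Tool frame: the origin (TCP) lies at the very end of the fingers, on their centre line; the grasp point (between the pads) lies 19 mm behind it (manip.grip_point_offset is the distance from the TCP to the grasp point, in m); z points along the fingers, y is the line along which they close (so a half turn about z gives the same grasp; the last joint's range is limited). The gripper opens to 88 mm and grips with 3 to 60 N. Pads are 20 mm wide; open, the fingers measure 115 mm over their backs; the gripper's body (75 mm by 178 mm) begins 61 mm behind the grasp point.
Start: joints at [-1.34, 0.411, -0.013, 1.596, 0.006, 1.134, -0.082], TCP at [0.184, 0.597, 0.223] pointing down, gripper open.
Joint ranges: [-2.95, 2.95], [-0.29, 1.99], [-1.47, 1.44], [0.14, 2.54], [-1.03, 4.17], [0.13, 1.85], [-2.86, 2.86]. Speed limits (rad/s): [2.39, 2.39, 3.01, 3.01, 3.14, 3.14, 3.14].

## Interface

Orientations are given as a unit quaternion [x, y, z, w].
In Python, from rig import manip gives the robot as it stands. The module is installed in compiled form; this text tells all that it offers.
- The arm moves only by the tool servo_tool, never from a script. Its argument "rows" is a list of rows, each an object of numbers: "rx", "ry", "rz": the turn, a rotation vector about the tool's x, y, z in degrees; "x", "y", "z": the shift along the tool's x, y, z in mm; "fingers": the opening, from 0 (shut) to 1 (fully open). In form: [{"rx": .., "ry": .., "rz": .., "x": .., "y": .., "z": .., "fingers": ..}, ...]. A call has 1 to 10 rows; each row is the pose to reach, as a shift and turn from the pose commanded when the call began, along the tool's axes at that moment; what a row does not reach only later rows make up. A row lasts 1/8 s, in which the tool goes at most 62.5 mm and 10.7 degrees, less where a joint would pass 70% of its speed; a pose out of reach is approached as far as the arm can. A call with a gripper value outside its range is refused whole. The fingers move at their own pace and stop on an object; "squeeze" is the grip in N (left out, the last holds). Time passes only in rows, so rows that repeat a pose let the fingers close. It gives the time, the measured TCP pose, the force, the opening and the grip force at its end, in the units of the state.
- manip.observe(): the state, without advancing time (a new reading comes with each control period).
- manip.camera(name): name is "scene" or "side" or "wrist"; returns (picture, depth): 420x560x3 uint8, red, green, blue; 420x560 float32, m along the optical axis (not along the pixel's ray), 0 where there is no reading.
- manip.get_calibration(name): a dict with "camera_matrix" (3x3 intrinsics, pixels), "xyz" and "attitude" of the camera in the world. Camera axes: x right, y up, looking along -z (the intrinsics and any distortion apply to the point x, -y, -z); pixel columns grow to the right and rows downward; lengths in m; the calibration is good to about 2 mm. The wrist camera is an equidistant fisheye: a pixel r from the principal point sees the ray r / f radians off the axis. A picture is of the moment at which its call begins: read the wrist's pose just before it. get_calibration takes no time and is no camera call; for the wrist camera it gives the pose at the moment of the call.
- manip.finish_job(): hands the job in; it is judged then, once.
The state is a dict: "clock": time; "joint_pos": joint angles; "joint_velocities": joint speeds; "tau": joint torques, N m; "tcp_pos": TCP position; "orientation": TCP orientation; "contact_force": force on the tool from outside, world axes, zero at the start; "torque": the same for the moment, N m; "grip_width": finger opening in m; "finger_force": force on a finger pad.
Only numpy, scipy, OpenCV 4.12 (cv2) and the standard library are available. Lean on these libraries where they do the work, as an engineer would, in place of code of your own. Each camera call takes 0.05 s, during which the arm holds its last target. There are 200 camera calls.

## Task

With the air valve still shut, lay the cast blank (the bar with the round hub, not the plain strap) flat in the riveter's nest with its hub towards the cylinder, setting it down rather than dropping it, and let go. Then turn the valve lever to open, push the trip plunger all the way down and let it come back up, and turn the lever back to shut, with the blank still lying in the nest. Never trip the riveter with the air off, and leave the other things on the bench where they are.

Things in the scene. Friction and masses are not known exactly. Their poses are not given: they have to be found in the camera images.
- blank: Cast steel-grey blank, 0.32 kg or so, lying flat on the table. A bar 20 mm wide and 14 mm high runs along its x axis from x = -60 to +45 mm; a round hub, 34 mm diameter and 22 mm high, stands at x = +45 mm (so the whole is 122 mm long). Origin: on the underside, midway across the bar; z up. A good grasp is across the bar at the origin.
- blank_hub (a point): Centre of the underside of the blank's hub, 45 mm along +x from blank.
- press: The air riveter, a fixed machine. Origin on the table under the nest's centre, x towards its cylinder, z up. Dark base plate 18 mm high, 120 mm wide, from x = -90 to +250 mm; on it the bed, 76 mm wide, top 30 mm above the table. Beyond the nest a fixed rod nose (from x = 80 mm), green bracket (from x = 97 mm, up to 78 mm high) and lying air cylinder; none of them moves in this simulation.
- nest (a point): Where the blank's origin goes, on the bed 30 mm above the table; x towards the hub end: match the blank's axes. Locating blocks 10 mm high: a pair 27 mm apart in y for the bar at x = -55 to -35 mm, a pair 41 mm apart for the hub at x = 33 to 63 mm, stops at x = -65 and +68 mm (play: 5 mm in x, 3.5 mm in y each way). From x = -35 to 33 mm both sides are open for the fingers.
- nest_hub (a point): Where the centre of the underside of the blank's hub goes: on the bed, 45 mm along +x from nest.
- valve_axis (a point): Quarter-turn air valve on a fixed dark plate (80 x 110 mm): the point on the lever's vertical axis at the lever's mid height, 78 mm above the table. Its frame is that of the fixed base: z up, the pipe runs along y. Pipe and brass body below reach 54 mm above the table.
- valve_tip (a point): Middle of the lever's black sleeve (15 mm wide, 12 mm high, 36 to 84 mm from the axis): the place to push, 65 mm from the axis, 78 mm above the table; turns with the lever. Shut: the lever stands across the pipe, pointing along -x of valve_axis (towards the robot). Open: in line with the pipe, pointing along -y of valve_axis (to the robot's right).
- valve_lever (a joint): Angle of the valve lever, rad: 0 shut, 1.571 fully open, stops at both; grows counter-clockwise seen from above. A sprung over-centre detent resists with up to about 0.2 N m (some 3 N at the sleeve) up to half way (0.785) and then pulls it on to the nearer stop, where it stays.
- trip_top (a point): Centre of the top face of the trip plunger: a round steel mushroom cap, 44 mm diameter (flat top 28 mm), on a green pedestal; 95 mm above the table when up. Moves down with it.
- trip (a joint): Travel of the trip plunger, m: 0 up, 0.012 fully down on its stop. Spring: about 3 N at the start, 9 N at full stroke; it springs back up when released.
- strap: flat plain steel strap 110 x 20 x 8 mm without a hub, lying on the table; a bystander, leave alone
- jar: round jar with a steel cap, 56 mm diameter, 75 mm tall; a bystander
- screwdriver: screwdriver lying on the table; a bystander
- die: dark steel block 50 x 110 x 30 mm with three holes; a bystander
- wrench: wrench lying on the table; a bystander
- mug: white mug 76 mm across, 90 mm tall; a bystander

How it is judged:
On the way, in this order (a step that is already met when the one before it is completed fails the run):
1. the blank lies home in the nest, let go, with the valve still shut (distance between blank and nest below 0.008 m and distance between blank_hub and nest_hub below 0.008 m and angle between blank's own z axis and vertical below 0.1 rad and linear speed of blank below 0.02 m/s and contact force between the fingers and blank below 0.1 N and value of joint valve_lever below 0.25 rad), for 0.2 s.
2. the valve lever is turned fully open (value of joint valve_lever above 1.42 rad and distance between blank and nest below 0.008 m and distance between blank_hub and nest_hub below 0.008 m and angle between blank's own z axis and vertical below 0.1 rad), for 0.2 s.
3. the trip plunger is pushed all the way down with the valve open and the blank in the nest (all of step 2 and value of joint trip above 0.0105 m), for 0.05 s.
4. the valve lever is turned back to shut (value of joint valve_lever below 0.15 rad and value of joint trip below 0.002 m), for 0.2 s.
At the end, for the whole second after the job is handed in: The blank lies flat (within 0.1 rad) and at rest in the nest, its origin and its hub each within 8 mm of their points; the valve lever is shut (within 0.15 rad of its stop); the trip plunger is up (within 2 mm) (all of step 4 and distance between blank and nest below 0.008 m and distance between blank_hub and nest_hub below 0.008 m and angle between blank's own z axis and vertical below 0.1 rad and linear speed of blank below 0.02 m/s); the robot touches nothing.
It fails at once if the riveter is tripped (plunger more than 6 mm down) with the valve not open (value of joint trip above 0.006 m and value of joint valve_lever below 1.3 rad).
It fails at once if the blank is dropped (falls free faster than 0.7 m/s) (linear speed of blank above 0.7 m/s and contact force between the fingers and blank below 0.1 N).
It fails at once if a bystander is moved by more than 25 mm (distance of any of strap, jar, screwdriver, die, wrench, mug from where it was at the start of the episode above 0.025 m).
It also fails if it takes over 72 s, if anything falls off the work surface, if the arm or the gripper's body presses on something with over 40 N, if the wrist force passes 120 N, or if a joint passes its speed limit or range.

## Working session

There is one attempt and no reset: what is moved stays moved. The work goes in short steps, Python scripts to look and compute and a tool call to move; the robot and the scene stay as the last step left them, time stands still between calls to the robot, and variables do not carry over. Pictures are saved under pics/ and viewed, at most 10 in all, crops included, and the job is handed in when it is done.

Besides the shell and the picture viewer there is one more tool, called after "Emit:" by a JSON object that holds its "api" and its "payload", one argument or row to a line. servo_tool: Moves the arm, as the interface text tells. Its arguments: {"type":"object","properties":{"rows":{"type":"array","items":{"type":"object","properties":{"rx":{"type":"number"},"ry":{"type":"number"},"rz":{"type":"number"},"x":{"type":"number"},"y":{"type":"number"},"z":{"type":"number"},"fingers":{"type":"number"}}}},"squeeze":{"type":"number"}},"required":["rows"]}

```bash
mkdir -p pics; cat > h.py <<'E'
import numpy as np,cv2
from rig import manip
from scipy.spatial.transform import Rotation as R
def shot(n,f):
    c=manip.get_calibration(n); p,d=manip.camera(n)
    cv2.imwrite('pics/'+f+'.png',p[:,:,::-1]); np.savez('pics/'+f+'.npz',p=p,d=d,K=c['camera_matrix'],t=c['xyz'],q=c['attitude'])
    return c
def pts(f):
    a=np.load('pics/'+f+'.npz');K=a['K'];d=a['d']
    v,u=np.mgrid[:420,:560]
    q=a['q']; M=R.from_quat(q).as_matrix() if q.shape==(4,) else q
    c=np.stack([(u-K[0,2])/K[0,0]*d,-(v-K[1,2])/K[1,1]*d,-d],-1)
    P=c@M.T+a['t']; P[d==0]=np.nan
    return P,a['p']
E
python3 - <<'E'
from h import *
print(manip.get_calibration('scene'))
print(manip.get_calibration('side'))
shot('scene','s0');shot('side','d0')
print(manip.observe())
a=np.hstack([cv2.imread('pics/s0.png'),cv2.imread('pics/d0.png')])
E
```

```text
{'camera_matrix': array([[408.7524652 ,   0.        , 281.42401324],
       [  0.        , 408.7524652 , 202.033113  ],
       [  0.        ,   0.        ,   1.        ]]), 'xyz': array([1.15451906, 0.1472836 , 1.04676248]), 'attitude': array([0.16777694, 0.22399505, 0.75118075, 0.59783325])}
{'camera_matrix': array([[456.73976833,   0.        , 278.88346294],
       [  0.        , 456.73976833, 206.80116673],
       [  0.        ,   0.        ,   1.        ]]), 'xyz': array([ 0.40467058, -0.86608362,  0.87079901]), 'attitude': array([ 0.41289011, -0.04333446, -0.07607074,  0.90656336])}
{'clock': 0.1, 'joint_pos': array([-1.34020614,  0.41183904, -0.0127072 ,  1.59691275,  0.00557767,
        1.13433081, -0.08219809]), 'joint_velocities': array([ 0.00083187, -0.00339287,  0.0025022 , -0.00057735, -0.00045222,
       -0.00098683,  0.00123044]), 'tau': array([ 3.64239837e-03, -5.89098358e+01,  6.44110702e-01, -2.91708434e+01,
       -5.37708064e-02,  1.45195780e-02,  4.60539297e-05]), 'tcp_pos': array([0.18387849, 0.59687267, 0.22190078]), 'orientation': array([ 1.48834013e-01,  9.88861925e-01, -7.24311954e-04, -6.63711378e-05]), 'contact_force': array([ 0.4051401 , -1.17115813,  0.11394221]), 'torque': array([-0.00750506, -0.00908199,  0.0230048 ]), 'finger_force': 0.0, 'grip_width': 0.08770712587363784}
```

View pics/s0.png

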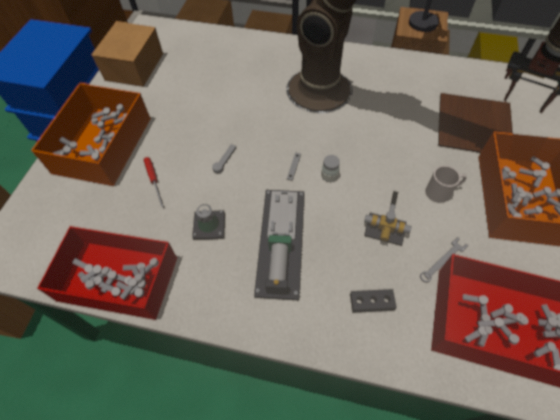

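View pics/d0.png

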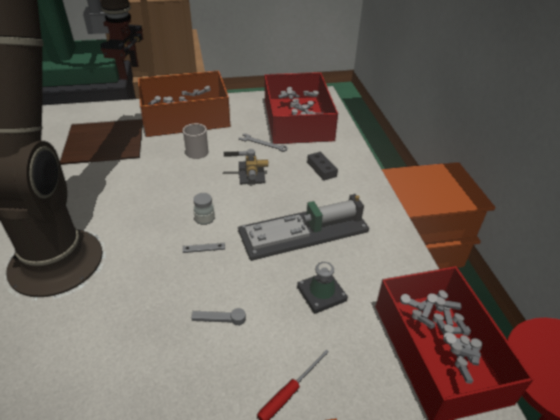

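The scene view shows the blank at about (224,158) with its hub at (218,167), the nest near (283,212), the plunger at (205,212), and the valve at (388,225) with its lever tip at (394,197). The side view has the blank at (218,316) with its hub at (238,317), the nest at (275,233), and the plunger cap at (324,270).

```bash
python3 - <<'E'
from h import *
np.set_printoptions(precision=4,suppress=True)
B={'s0':dict(blank=(205,140,245,178),press=(250,185,310,300),trip=(185,198,235,245),valve=(360,185,415,250)),
   'd0':dict(blank=(185,300,255,335),press=(230,190,375,260),trip=(290,255,355,312),valve=(215,140,275,190))}
for f in B:
    P,im=pts(f)
    print(f,'valid',np.isfinite(P[...,2]).mean())
    for n,(a,b,c,d) in B[f].items():
        q=P[b:d,a:c].reshape(-1,3); q=q[np.isfinite(q[:,2])]
        h=np.histogram(q[:,2],bins=np.arange(-.01,.13,.005))
        print(n,dict(zip((h[1][:-1]*1000).round().astype(int).tolist(),h[0].tolist())))
        if n=='blank':
            m=q[q[:,2]>.007]; xy=m[:,:2].astype(np.float32)
            print(' rect',cv2.minAreaRect(xy*1000),' mean',m.mean(0),'hub',q[q[:,2]>.018].mean(0))
            t=q[q[:,2]>.018][:,:2]*1000; print('  hubcirc',cv2.minEnclosingCircle(t.astype(np.float32)))
        if n=='trip':
            m=q[q[:,2]>.085]; print(' cap',m.mean(0),m.min(0),m.max(0)); 
            t=m[m[:,2]>.09][:,:2]*1000; print(cv2.minEnclosingCircle(t.astype(np.float32)))
        if n=='valve':
            m=q[(q[:,2]>.068)]; print(' lever',m.mean(0),m.min(0),m.max(0),cv2.minAreaRect((m[:,:2]*1000).astype(np.float32)))
            m=q[(q[:,2]>.003)&(q[:,2]<.02)]; print(' plate',cv2.minAreaRect((m[:,:2]*1000).astype(np.float32)))
        if n=='press':
            for lo,hi in((.012,.022),(.026,.034),(.036,.044)):
                m=q[(q[:,2]>lo)&(q[:,2]<hi)]; print(' lev',lo,len(m),m.mean(0),cv2.minAreaRect((m[:,:2]*1000).astype(np.float32)))
E
```

```text
s0 valid 0.9959523809523809
blank {-10: 46, -5: 791, 0: 429, 5: 40, 10: 108, 15: 51, 20: 47, 25: 2, 30: 0, 35: 0, 40: 0, 45: 0, 50: 0, 55: 0, 60: 0, 65: 0, 70: 0, 75: 0, 80: 0, 85: 0, 90: 0, 95: 0, 100: 0, 105: 0, 110: 0, 115: 0, 120: 0, 125: 0}
 rect ((393.5579833984375, -235.54837036132812), (33.67364501953125, 123.643798828125), 74.61517333984375)  mean [ 0.4028 -0.2394  0.0152] hub [ 0.4361 -0.2473  0.0208]
  hubcirc ((413.1361389160156, -241.61758422851562), 40.82381057739258)
press {-10: 59, -5: 1615, 0: 556, 5: 28, 10: 531, 15: 1652, 20: 160, 25: 689, 30: 294, 35: 146, 40: 58, 45: 24, 50: 64, 55: 112, 60: 177, 65: 318, 70: 214, 75: 140, 80: 23, 85: 5, 90: 0, 95: 0, 100: 0, 105: 0, 110: 0, 115: 0, 120: 0, 125: 0}
 lev 0.012 2232 [0.6764 0.0152 0.0165] ((642.890380859375, 7.8658599853515625), (341.3108215332031, 120.08807373046875), 9.203530311584473)
 lev 0.026 905 [ 0.5702 -0.0039  0.0292] ((645.7024536132812, 8.413734436035156), (317.9382629394531, 76.04077911376953), 9.208880424499512)
 lev 0.036 179 [0.6157 0.0045 0.0391] ((647.4850463867188, 9.501903533935547), (314.808013
[... 2283 characters left out ...]
0, 105: 0, 110: 0, 115: 0, 120: 0, 125: 0}
 cap [ 0.6352 -0.2129  0.0922] [ 0.6155 -0.231   0.0851] [ 0.6574 -0.1862  0.0991]
((635.3627319335938, -208.9467315673828), 22.898134231567383)
valve {-10: 1, -5: 459, 0: 1536, 5: 166, 10: 278, 15: 44, 20: 0, 25: 7, 30: 17, 35: 34, 40: 50, 45: 84, 50: 79, 55: 42, 60: 5, 65: 5, 70: 14, 75: 35, 80: 81, 85: 53, 90: 0, 95: 0, 100: 0, 105: 0, 110: 0, 115: 0, 120: 0, 125: 0}
 lever [0.5004 0.292  0.082 ] [0.4498 0.2774 0.0682] [0.5443 0.3079 0.0894] ((497.4348449707031, 296.2616882324219), (27.984275817871094, 94.42935180664062), 81.33023834228516)
 plate ((513.0390014648438, 348.5395812988281), (275.7397766113281, 204.13124084472656), 80.45436096191406)
```

```bash
cat >> h.py <<'E'
def to(x,y,z,yaw):
    """tool-frame shift (mm) and rotvec (deg) to TCP at x,y,z pointing down with tool y axis at world angle yaw (deg, mod 180)"""
    s=manip.observe(); M=R.from_quat(s['orientation'])
    out=[]
    for k in(0,180):
        a=np.radians(yaw+k); ty=np.array([np.cos(a),np.sin(a),0]); tz=np.array([0,0,-1.]); 
        T=R.from_matrix(np.stack([np.cross(ty,tz),ty,tz],1)); r=(M.inv()*T).as_rotvec(degrees=True); out.append((np.linalg.norm(r),r))
    r=min(out,key=lambda o:o[0])[1]
    print('shift',M.inv().apply(np.array([x,y,z])-s['tcp_pos']).round(4)*1000,'rot',r.round(2))
E
python3 - <<'E'
from h import *
np.set_printoptions(precision=4,suppress=True)
c=manip.get_calibration('wrist');s=manip.observe();M=R.from_quat(s['orientation']);print(c['camera_matrix'][0],M.inv().apply(c['xyz']-s['tcp_pos']),(M.inv()*R.from_quat(c['attitude'])).as_matrix())
to(.47,.15,.30,75);to(.391,-.237,.20,75);
E
```

```text
[325.1923   0.     280.7771] [ 0.0724 -0.0008 -0.1627] [[ 0.0001  0.9649  0.2625]
 [ 1.      0.     -0.0005]
 [-0.0005  0.2625 -0.9649]]
shift [-405.  -343.   -77.6] rot [-0.08  0.   -2.12]
shift [-443.4 -735.9   23. ] rot [-0.08  0.   -2.12]
```

Emit:
{"api": "servo_tool", "payload": {
  "rows": [
    {"x": -45,"y": -35,"z": -10},
    {"x": -90,"y": -75,"z": -20},
    {"x": -135,"y": -115,"z": -30},
    {"x": -180,"y": -155,"z": -40},
    {"x": -225,"y": -195,"z": -50},
    {"x": -275,"y": -235,"z": -60},
    {"x": -320,"y": -275,"z": -70},
    {"x": -365,"y": -310,"z": -78},
    {"x": -405,"y": -343,"z": -78,"rz": -2},
    {"x": -405,"y": -343,"z": -78,"rz": -2}
  ]
}}

```text
schema error: expected keys rx, ry, rz, x, y, z, fingers
```

```bash
python3 - <<'E'
from h import *
o=manip.observe();print(o['joint_pos'].round(2),o['tcp_pos'],o['contact_force'])
to(.391,-.237,.20,75)
E
```

```text
[-1.34  0.41 -0.01  1.6   0.01  1.13 -0.08] [0.18387849 0.59687267 0.22190078] [ 0.4051401  -1.17115813  0.11394221]
shift [-443.4 -735.9   23. ] rot [-0.08  0.   -2.12]
```

All keys are needed in every row.

Emit:
{"api": "servo_tool", "payload": {
  "rows": [
    {"rx": 0,"ry": 0,"rz": 0,"x": -40,"y": -35,"z": -10,"fingers": 1},
    {"rx": 0,"ry": 0,"rz": 0,"x": -80,"y": -70,"z": -20,"fingers": 1},
    {"rx": 0,"ry": 0,"rz": 0,"x": -125,"y": -105,"z": -30,"fingers": 1},
    {"rx": 0,"ry": 0,"rz": 0,"x": -170,"y": -145,"z": -40,"fingers": 1},
    {"rx": 0,"ry": 0,"rz": 0,"x": -215,"y": -185,"z": -50,"fingers": 1},
    {"rx": 0,"ry": 0,"rz": 0,"x": -260,"y": -225,"z": -60,"fingers": 1},
    {"rx": 0,"ry": 0,"rz": 0,"x": -305,"y": -265,"z": -70,"fingers": 1},
    {"rx": 0,"ry": 0,"rz": 0,"x": -350,"y": -300,"z": -78,"fingers": 1},
    {"rx": 0,"ry": 0,"rz": -2,"x": -390,"y": -330,"z": -78,"fingers": 1},
    {"rx": 0,"ry": 0,"rz": -2,"x": -405,"y": -343,"z": -78,"fingers": 1}
  ]
}}

```text
clock: 1.35
tcp_pos: [0.4714, 0.1472, 0.3006]
orientation: [0.133, 0.991, -0.0, 0.0]
contact_force: [-0.1, 0.0, 0.1]
grip_width: 0.0879
finger_force: 0.0
```

```bash
python3 - <<'E'
from h import *
o=manip.observe();print(o['joint_pos'].round(2),o['tcp_pos'],o['contact_force'])
to(.391,-.237,.20,75)
E
```

```text
[-0.69  0.12  0.32  1.81 -0.04  1.22  0.95] [0.47135301 0.1471572  0.30063597] [-0.10255543  0.04442053  0.14154042]
shift [ -24.  -391.7  100.9] rot [-0.03  0.03 -0.33]
```

Emit:
{"api": "servo_tool", "payload": {
  "rows": [
    {"rx": 0,"ry": 0,"rz": 0,"x": -3,"y": -40,"z": 0,"fingers": 1},
    {"rx": 0,"ry": 0,"rz": 0,"x": -6,"y": -90,"z": 0,"fingers": 1},
    {"rx": 0,"ry": 0,"rz": 0,"x": -9,"y": -145,"z": 10,"fingers": 1},
    {"rx": 0,"ry": 0,"rz": 0,"x": -12,"y": -200,"z": 30,"fingers": 1},
    {"rx": 0,"ry": 0,"rz": 0,"x": -15,"y": -255,"z": 50,"fingers": 1},
    {"rx": 0,"ry": 0,"rz": 0,"x": -18,"y": -305,"z": 70,"fingers": 1},
    {"rx": 0,"ry": 0,"rz": 0,"x": -21,"y": -350,"z": 90,"fingers": 1},
    {"rx": 0,"ry": 0,"rz": 0,"x": -24,"y": -380,"z": 100,"fingers": 1},
    {"rx": 0,"ry": 0,"rz": 0,"x": -24,"y": -392,"z": 101,"fingers": 1},
    {"rx": 0,"ry": 0,"rz": 0,"x": -24,"y": -392,"z": 101,"fingers": 1}
  ]
}}

```text
clock: 2.6
tcp_pos: [0.3909, -0.2344, 0.1997]
orientation: [0.132, 0.991, 0.0, -0.0]
contact_force: [0.4, -0.4, 0.1]
grip_width: 0.088
finger_force: 0.0
```

```bash
cat >> h.py <<'E'
def wpts(f):
    a=np.load('pics/'+f+'.npz');K=a['K'];d=a['d']
    v,u=np.mgrid[:420,:560].astype(float)
    x=u-K[0,2];y=v-K[1,2];r=np.hypot(x,y)+1e-9;th=r/K[0,0]
    dirs=np.stack([np.tan(th)*x/r,-np.tan(th)*y/r,-np.ones_like(r)],-1)
    D=dirs@R.from_quat(a['q']).as_matrix().T
    return D,a['t'],d,a['p']   # world point = t + D*depth, or on plane z=h: t+D*(h-t[2])/D[2]
def plane(f,h):
    D,t,d,p=wpts(f); return t+D*((h-t[2])/D[...,2])[...,None]
def dpts(f):
    D,t,d,p=wpts(f); P=t+D*d[...,None]; P[d==0]=np.nan; return P
E
python3 - <<'E'
from h import *
np.set_printoptions(precision=4,suppress=True)
print(manip.observe()['tcp_pos'],manip.observe()['joint_pos'])
shot('wrist','w1'); P=dpts('w1')
m=np.isfinite(P[...,2])&(abs(P[...,0]-.39)<.09)&(abs(P[...,1]+.237)<.05)&(P[...,2]>.007)&(P[...,2]<.035)
q=P[m];print(m.sum(),'floor',np.nanmedian(P[...,2][(abs(P[...,0]-.39)<.1)&(P[...,2]<.006)]),cv2.minAreaRect((q[:,:2]*1000).astype(np.float32)))
h=q[q[:,2]>.019];print('hub',h.mean(0),cv2.minEnclosingCircle((h[:,:2]*1000).astype(np.float32)))
b=q[(q[:,2]<.016)&(q[:,2]>.012)];print('bar',b.mean(0),cv2.minAreaRect((b[:,:2]*1000).astype(np.float32)))
E
```

```text
[ 0.3909 -0.2344  0.1997] [-0.1858  0.1556  0.7011  2.0514 -0.1211  0.9746  1.8833]
2204 floor 0.0007214382817133935 ((392.4588623046875, -237.17770385742188), (32.99122619628906, 120.39519500732422), 73.51461791992188)
hub [ 0.4333 -0.2491  0.0226] ((434.2777099609375, -249.23995971679688), 17.104846954345703)
bar [ 0.3752 -0.2365  0.0145] ((382.07440185546875, -234.326171875), (30.35778045654297, 98.85334014892578), 75.09037017822266)
```

View pics/w1.png

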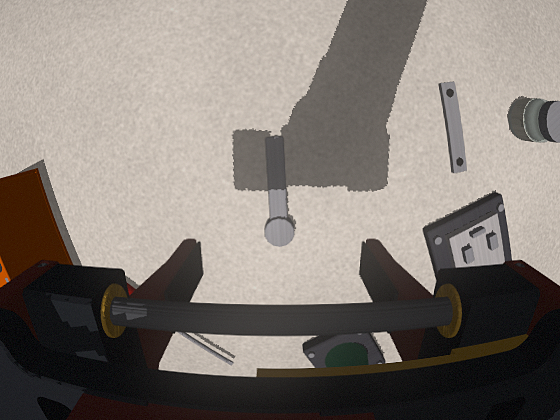

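The wrist view shows the blank with its hub at (279,231) and its bar up to (275,137). It is clear of everything, between the fingers' line.

```bash
python3 - <<'E'
from h import *
to(.3904,-.2372,.004,74.5)
E
```

```text
shift [  0.   -3.7 195.9] rot [0.02 0.01 0.4 ]
```

Emit:
{"api": "servo_tool", "payload": {
  "rows": [
    {"rx": 0,"ry": 0,"rz": 0,"x": 0,"y": -3,"z": 35,"fingers": 1},
    {"rx": 0,"ry": 0,"rz": 0,"x": 0,"y": -3,"z": 80,"fingers": 1},
    {"rx": 0,"ry": 0,"rz": 0.4,"x": 0,"y": -3,"z": 120,"fingers": 1},
    {"rx": 0,"ry": 0,"rz": 0.4,"x": 0,"y": -3,"z": 155,"fingers": 0.7},
    {"rx": 0,"ry": 0,"rz": 0.4,"x": 0,"y": -3,"z": 180,"fingers": 0.6},
    {"rx": 0,"ry": 0,"rz": 0.4,"x": 0,"y": -3,"z": 192,"fingers": 0.6},
    {"rx": 0,"ry": 0,"rz": 0.4,"x": 0,"y": -3,"z": 195,"fingers": 0.6},
    {"rx": 0,"ry": 0,"rz": 0.4,"x": 0,"y": -3,"z": 195,"fingers": 0.6}
  ]
}}

```text
clock: 3.65
tcp_pos: [0.3909, -0.2372, 0.0053]
orientation: [0.135, 0.991, 0.0, 0.001]
contact_force: [1.2, -0.0, 0.8]
grip_width: 0.0527
finger_force: 0.0
```

Emit:
{"api": "servo_tool", "payload": {
  "squeeze": 25,
  "rows": [
    {"rx": 0,"ry": 0,"rz": 0,"x": 0,"y": 0,"z": 0,"fingers": 0.4},
    {"rx": 0,"ry": 0,"rz": 0,"x": 0,"y": 0,"z": 0,"fingers": 0.3},
    {"rx": 0,"ry": 0,"rz": 0,"x": 0,"y": 0,"z": 0,"fingers": 0.15},
    {"rx": 0,"ry": 0,"rz": 0,"x": 0,"y": 0,"z": 0,"fingers": 0},
    {"rx": 0,"ry": 0,"rz": 0,"x": 0,"y": 0,"z": 0,"fingers": 0},
    {"rx": 0,"ry": 0,"rz": 0,"x": 0,"y": 0,"z": 0,"fingers": 0},
    {"rx": 0,"ry": 0,"rz": 0,"x": 0,"y": 0,"z": 0,"fingers": 0},
    {"rx": 0,"ry": 0,"rz": 0,"x": 0,"y": 0,"z": 0,"fingers": 0}
  ]
}}

```text
clock: 4.65
tcp_pos: [0.3903, -0.2376, 0.0048]
orientation: [0.135, 0.991, -0.0, 0.0]
contact_force: [-1.4, -0.9, 5.5]
grip_width: 0.02
finger_force: 24.6
```

Emit:
{"api": "servo_tool", "payload": {
  "rows": [
    {"rx": 0,"ry": 0,"rz": 0,"x": 0,"y": 0,"z": -10,"fingers": 0},
    {"rx": 0,"ry": 0,"rz": 0,"x": 0,"y": 0,"z": -30,"fingers": 0},
    {"rx": 0,"ry": 0,"rz": 0,"x": 0,"y": 0,"z": -60,"fingers": 0},
    {"rx": 0,"ry": 0,"rz": 0,"x": 0,"y": 0,"z": -100,"fingers": 0},
    {"rx": 0,"ry": 0,"rz": 0,"x": 0,"y": 0,"z": -140,"fingers": 0},
    {"rx": 0,"ry": 0,"rz": 0,"x": 0,"y": 0,"z": -180,"fingers": 0},
    {"rx": 0,"ry": 0,"rz": 0,"x": 0,"y": 0,"z": -205,"fingers": 0},
    {"rx": 0,"ry": 0,"rz": 0,"x": 0,"y": 0,"z": -215,"fingers": 0},
    {"rx": 0,"ry": 0,"rz": 0,"x": 0,"y": 0,"z": -215,"fingers": 0}
  ]
}}

```text
clock: 5.78
tcp_pos: [0.3901, -0.2369, 0.2195]
orientation: [0.135, 0.991, 0.0, 0.0]
contact_force: [-0.3, 0.9, -5.1]
grip_width: 0.0197
finger_force: 24.6
```

```bash
python3 - <<'E'
from h import *
to(.60,-.12,.22,99.2); print(manip.observe()['joint_pos'].round(2))
E
```

```text
shift [-171.1  168.8   -0.4] rot [ 3.000e-02  1.000e-02 -2.469e+01]
[-0.23  0.13  0.75  2.03 -0.11  1.02  1.87]
```

Emit:
{"api": "servo_tool", "payload": {
  "rows": [
    {"rx": 0,"ry": 0,"rz": -2,"x": -15,"y": 15,"z": 0,"fingers": 0},
    {"rx": 0,"ry": 0,"rz": -5,"x": -40,"y": 40,"z": 0,"fingers": 0},
    {"rx": 0,"ry": 0,"rz": -10,"x": -70,"y": 70,"z": 0,"fingers": 0},
    {"rx": 0,"ry": 0,"rz": -15,"x": -100,"y": 100,"z": 0,"fingers": 0},
    {"rx": 0,"ry": 0,"rz": -20,"x": -130,"y": 130,"z": 0,"fingers": 0},
    {"rx": 0,"ry": 0,"rz": -23.5,"x": -155,"y": 155,"z": 0,"fingers": 0},
    {"rx": 0,"ry": 0,"rz": -24.7,"x": -168,"y": 166,"z": 0,"fingers": 0},
    {"rx": 0,"ry": 0,"rz": -24.7,"x": -171,"y": 169,"z": 0,"fingers": 0},
    {"rx": 0,"ry": 0,"rz": -24.7,"x": -171,"y": 169,"z": 0,"fingers": 0}
  ]
}}

```text
clock: 6.9
tcp_pos: [0.5993, -0.1211, 0.2192]
orientation: [-0.079, 0.997, -0.0, -0.001]
contact_force: [-0.4, -0.3, -3.7]
grip_width: 0.0198
finger_force: 24.6
```

```bash
python3 - <<'E'
from h import *
np.set_printoptions(precision=4,suppress=True)
print(manip.observe()['tcp_pos'],manip.observe()['joint_pos'].round(2))
shot('wrist','w2'); P=dpts('w2')
near=(abs(P[...,0]-.56)<.12)&(abs(P[...,1]+.005)<.10)
for lo,hi in((.014,.022),(.027,.033),(.037,.043)):
    m=near&(P[...,2]>lo)&(P[...,2]<hi);q=P[m];print(lo,m.sum(),q.mean(0),cv2.minAreaRect((q[:,:2]*1000).astype(np.float32)))
    if lo>.03:
        n,l,st,c=cv2.connectedComponentsWithStats(m.astype(np.uint8))
        for i in range(1,n):
            if st[i,4]>15:
                q=P[l==i];print('  block',st[i],q.mean(0),cv2.minAreaRect((q[:,:2]*1000).astype(np.float32)))
m=(P[...,2]>.18)&(P[...,2]<.26)
q=P[m]; print('held',m.sum(),q.mean(0) if len(q) else 0, cv2.minAreaRect((q[:,:2]*1000).astype(np.float32)))
t=q[(q[:,2]>.235)];
E
```

```text
[ 0.5993 -0.1211  0.2192] [-0.29  0.43  0.57  1.66 -0.25  1.12  2.07]
0.014 6372 [ 0.5697 -0.0152  0.0186] ((579.6666870117188, -3.2537002563476562), (214.5376739501953, 120.53474426269531), 9.014981269836426)
0.027 7273 [ 0.5629 -0.0077  0.0307] ((581.4973754882812, -2.310649871826172), (188.6419677734375, 77.67986297607422), 9.112332344055176)
0.037 1160 [ 0.5757 -0.0051  0.0404] ((584.09716796875, -1.6919403076171875), (185.06658935546875, 60.93888473510742), 8.329771041870117)
  block [383 112  18   6  92] [ 0.4956 -0.0172  0.0404] ((495.3492126464844, -16.815059661865234), (5.489705562591553, 20.302705764770508), 12.562471389770508)
  block [368 126  13  18 203] [ 0.5209 -0.0327  0.0403] ((520.905517578125, -32.05930709838867), (18.474205017089844, 13.179139137268066), 11.88219928741455)
  block [402 127  12  19 192] [0.515  0.0056 0.0404] ((514.8274536132812, 6.060172080993652), (19.713359832763672, 12.745707511901855), 7.933420181274414)
  block [360 204  11  28 232] [ 0.6135 -0.0235  0.0405] ((613.7176513671875, -23.034954071044922), (31.040067672729492, 9.75068187713623), 10
[... 235 characters left out ...]
896484375, -11.244241714477539), (5.250003814697266, 13.425823211669922), 10.088702201843262)
  block [392 234  12   6  68] [0.6296 0.0216 0.0403] ((629.7569580078125, 21.822834014892578), (6.156939506530762, 14.113880157470703), 8.262460708618164)
  block [356 257  20  15  56] [ 0.6655 -0.0135  0.0402] ((665.548828125, -13.241222381591797), (12.721705436706543, 27.437393188476562), 47.652198791503906)
  block [393 256  13   3  25] [0.6551 0.0303 0.0403] ((655.1325073242188, 30.674232482910156), (1.2317005395889282, 15.473217964172363), 11.670021057128906)
held 9200 [ 0.5906 -0.1229  0.2327] ((600.3999633789062, -119.90605163574219), (122.2169189453125, 40.48732376098633), 13.75813102722168)
```

View pics/w2.png

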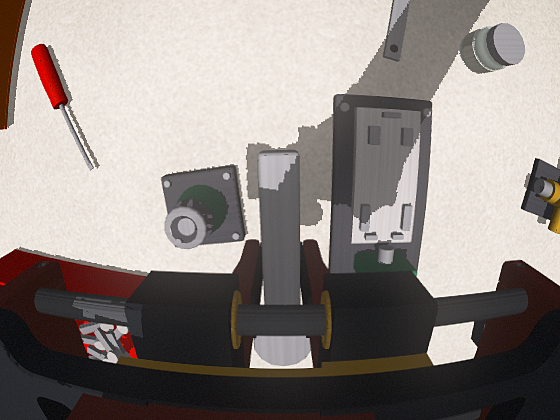

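The nest blocks are clear in the wrist view: the bar pair at (374,135) and (408,136), the hub pair at (365,218) and (407,217). The blank is held level, with its bar end at (280,153). I'll check the blank's pose in the hand.

```bash
python3 - <<'E'
from h import *
np.set_printoptions(precision=4,suppress=True)
o=manip.observe();M=R.from_quat(o['orientation']);P=dpts('w2')
L=M.inv().apply((P-o['tcp_pos']).reshape(-1,3)).reshape(P.shape)*1000 # tool frame, x toward bar end
v,u=np.mgrid[:420,:560]
m=(L[...,2]>-35)&(L[...,2]<10)&(u>255)&(u<305)&(v>145)&(v<240); q=L[m]
print(m.sum(),'x max',np.percentile(q[:,0],[50,95,99,100]),'y',np.percentile(q[:,1],[1,50,99]),'z',np.percentile(q[:,2],[2,50,98]))
for x in(30,40,50): 
    s=q[abs(q[:,0]-x)<4]; print(x,s[:,2].mean(),s[:,1].min(),s[:,1].max())
m=(v>335)&(v<365)&(u>255)&(u<315)&(L[...,2]<-10)&(L[...,2]>-35);q=L[m];print('hub',m.sum(),q.min(0),q.max(0),q.mean(0))
to(.5622,-.0058,.10,99.2)
E
```

```text
3657 x max [38.7798 57.958  59.1677 59.4043] y [-10.8094  -0.8698   8.9207] z [-11.0318  -9.6434  -7.132 ]
30 -9.544744740897137 -10.840282873020053 9.059893985983887
40 -9.682958160440288 -11.084911961318417 8.91686968247653
50 -9.806301534180385 -11.406205558315362 8.796467172006887
hub 1386 [-61.3798 -14.0902 -18.5512] [-38.1669  16.7055 -15.1471] [-48.5654   1.0016 -16.8778]
shift [ 18.3 119.9 119.5] rot [-0.01 -0.05 -0.14]
```

Emit:
{"api": "servo_tool", "payload": {
  "rows": [
    {"rx": 0,"ry": 0,"rz": 0,"x": 3,"y": 15,"z": 0,"fingers": 0},
    {"rx": 0,"ry": 0,"rz": 0,"x": 7,"y": 45,"z": 0,"fingers": 0},
    {"rx": 0,"ry": 0,"rz": 0.4,"x": 12,"y": 80,"z": 10,"fingers": 0},
    {"rx": 0,"ry": 0,"rz": 0.8,"x": 16,"y": 105,"z": 40,"fingers": 0},
    {"rx": 0,"ry": 0,"rz": 0.8,"x": 19,"y": 118,"z": 80,"fingers": 0},
    {"rx": 0,"ry": 0,"rz": 0.8,"x": 19,"y": 120,"z": 110,"fingers": 0},
    {"rx": 0,"ry": 0,"rz": 0.8,"x": 19,"y": 120,"z": 130,"fingers": 0},
    {"rx": 0,"ry": 0,"rz": 0.8,"x": 19,"y": 120,"z": 135,"fingers": 0},
    {"rx": 0,"ry": 0,"rz": 0.8,"x": 19,"y": 120,"z": 135,"fingers": 0}
  ]
}}

```text
clock: 8.07
tcp_pos: [0.5623, -0.0046, 0.0852]
orientation: [-0.073, 0.997, 0.0, 0.0]
contact_force: [0.4, -0.3, -4.4]
grip_width: 0.0195
finger_force: 24.6
```

```bash
python3 - <<'E'
from h import *
to(.5615,-.0059,.035,98.4);print(manip.observe()['tcp_pos'],manip.observe()['contact_force'])
E
```

```text
shift [ 1.  -1.2 50.2] rot [ 0.01  0.03 -0.03]
[ 0.56225613 -0.00460363  0.08524813] [ 0.43406514 -0.34882738 -4.41180069]
```

Emit:
{"api": "servo_tool", "payload": {
  "rows": [
    {"rx": 0,"ry": 0,"rz": 0,"x": 0.5,"y": -0.5,"z": 10,"fingers": 0},
    {"rx": 0,"ry": 0,"rz": 0,"x": 1,"y": -1,"z": 25,"fingers": 0},
    {"rx": 0,"ry": 0,"rz": 0,"x": 1,"y": -1,"z": 35,"fingers": 0},
    {"rx": 0,"ry": 0,"rz": 0,"x": 1,"y": -1,"z": 41,"fingers": 0},
    {"rx": 0,"ry": 0,"rz": 0,"x": 1,"y": -1,"z": 45,"fingers": 0},
    {"rx": 0,"ry": 0,"rz": 0,"x": 1,"y": -1,"z": 48,"fingers": 0},
    {"rx": 0,"ry": 0,"rz": 0,"x": 1,"y": -1,"z": 50,"fingers": 0},
    {"rx": 0,"ry": 0,"rz": 0,"x": 1,"y": -1,"z": 50,"fingers": 0}
  ]
}}

```text
clock: 9.07
tcp_pos: [0.5617, -0.0058, 0.0349]
orientation: [-0.073, 0.997, 0.0, 0.0]
contact_force: [-0.5, 0.4, -2.0]
grip_width: 0.0195
finger_force: 24.8
```

Emit:
{"api": "servo_tool", "payload": {
  "rows": [
    {"rx": 0,"ry": 0,"rz": 0,"x": 0,"y": 0,"z": 0.5,"fingers": 0},
    {"rx": 0,"ry": 0,"rz": 0,"x": 0,"y": 0,"z": 1,"fingers": 0},
    {"rx": 0,"ry": 0,"rz": 0,"x": 0,"y": 0,"z": 1,"fingers": 0}
  ]
}}

```text
clock: 9.45
tcp_pos: [0.5617, -0.0059, 0.0348]
orientation: [-0.073, 0.997, 0.0, 0.0]
contact_force: [-4.9, 0.3, 10.2]
grip_width: 0.0198
finger_force: 24.8
```

Emit:
{"api": "servo_tool", "payload": {
  "rows": [
    {"rx": 0,"ry": 0,"rz": 0,"x": 0,"y": 0,"z": 0,"fingers": 0.25},
    {"rx": 0,"ry": 0,"rz": 0,"x": 0,"y": 0,"z": 0,"fingers": 0.35},
    {"rx": 0,"ry": 0,"rz": 0,"x": 0,"y": 0,"z": 0,"fingers": 0.5},
    {"rx": 0,"ry": 0,"rz": 0,"x": 0,"y": 0,"z": 0,"fingers": 0.5},
    {"rx": 0,"ry": 0,"rz": 0,"x": 0,"y": 0,"z": -10,"fingers": 0.5},
    {"rx": 0,"ry": 0,"rz": 0,"x": 0,"y": 0,"z": -35,"fingers": 0.5},
    {"rx": 0,"ry": 0,"rz": 0,"x": 0,"y": 0,"z": -80,"fingers": 0.5},
    {"rx": 0,"ry": 0,"rz": 0,"x": 0,"y": 0,"z": -125,"fingers": 0.5},
    {"rx": 0,"ry": 0,"rz": 0,"x": 0,"y": 0,"z": -160,"fingers": 0.5},
    {"rx": 0,"ry": 0,"rz": 0,"x": 0,"y": 0,"z": -170,"fingers": 0.5}
  ]
}}

```text
clock: 10.7
tcp_pos: [0.5625, -0.0061, 0.2064]
orientation: [-0.073, 0.997, 0.0, 0.002]
contact_force: [0.2, -0.4, -0.5]
grip_width: 0.0436
finger_force: 0.0
```

```bash
python3 - <<'E'
from h import *
np.set_printoptions(precision=4,suppress=True)
print(manip.observe()['tcp_pos'],manip.observe()['contact_force'])
shot('wrist','w3'); shot('scene','s3'); P=dpts('w3')
near=(abs(P[...,0]-.56)<.12)&(abs(P[...,1]+.005)<.05)
v,u=np.mgrid[:420,:560]
c,s=np.cos(np.radians(9.2)),np.sin(np.radians(9.2))
N=np.stack([(P[...,0]-.5623)*c+(P[...,1]+.006)*s,-(P[...,0]-.5623)*s+(P[...,1]+.006)*c],-1)
m=near&(abs(N[...,1])<12)&(P[...,2]>.0415)&(P[...,2]<.047)&(abs(N[...,0]-(-.015))<.055)&(abs(N[...,1])<.013)
q=N[m]*1000;print('bar',m.sum(),q.min(0),q.max(0),cv2.minAreaRect(q.astype(np.float32)),P[m][:,2].mean())
for a in range(-60,30,15):
    k=q[abs(q[:,0]-a)<7.5]; print(a,len(k),k[:,1].mean() if len(k) else '', P[m][abs(q[:,0]-a)<7.5][:,2].mean())
m=near&(P[...,2]>.049)&(P[...,2]<.056)&(abs(N[...,0]-.045)<.022)&(abs(N[...,1])<.025);h=N[m]*1000
print('hub',m.sum(),h.mean(0),cv2.minEnclosingCircle(h.astype(np.float32)))
E
```

```text
[ 0.5625 -0.0061  0.2064] [ 0.1537 -0.3552 -0.4581]
bar 1727 [-69.1318 -12.1038] [33.363 12.072] ((-17.891708374023438, -0.06942272186279297), (102.4842758178711, 24.175853729248047), 0.05982216075062752) 0.04454604873393974
-60 147 -0.2431678764941498 0.044311208962297934
-45 308 -0.22852306416710777 0.04456503980760256
-30 295 -0.15795227351985913 0.04464398228933936
-15 289 -0.328106550656168 0.04445060412001129
0 281 -0.17761447331996588 0.04453115119248917
15 264 -0.22154207945390372 0.04463714719534734
hub 780 [43.8156 -0.1196] ((44.750099182128906, -0.16388103365898132), 16.951099395751953)
```

View pics/w3.png

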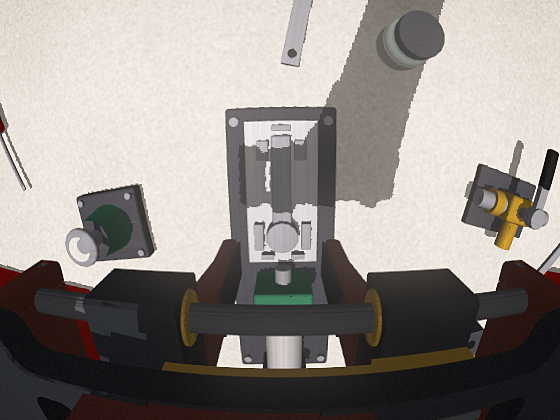

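The blank is home in the nest: its hub is at (283,235) between the blocks and its bar in the other pair, with errors under 1 mm. The valve is at the right edge, with its axis knob near (540,218) and its sleeve near (552,160). Now I'll measure the lever and the plunger.

```bash
python3 - <<'E'
from h import *
np.set_printoptions(precision=1,suppress=True)
for f in('s0','s3','d0','w3'):
    if f=='w3': P=dpts(f); im=np.load('pics/w3.npz')['p']
    else: P,im=pts(f)
    near=(abs(P[...,0]-.5)<.09)&(abs(P[...,1]-.29)<.06)
    m=near&(P[...,2]>.070)&(P[...,2]<.095); V=im.max(-1)
    for n,k in(('all',m),('sleeve',m&(V<60)),('metal',m&(V>90))):
        q=P[k]*1000
        if len(q)>5: print(f,n,len(q),q.mean(0),q.min(0),q.max(0),cv2.minAreaRect(q[:,:2].astype(np.float32)))
    # brass pipe direction
    hsv=cv2.cvtColor(im,cv2.COLOR_RGB2HSV); k=near&(P[...,2]>.03)&(P[...,2]<.056); q=P[k]*1000
    if len(q)>9: print('  pipe',len(q),q.mean(0),cv2.minAreaRect(q[:,:2].astype(np.float32)))
    k=(abs(P[...,0]-.64)<.035)&(abs(P[...,1]+.209)<.035)&(P[...,2]>.0925)&(P[...,2]<.1);q=P[k]*1000
    if len(q)>5: print('  trip',len(q),q.mean(0),cv2.minEnclosingCircle(q[:,:2].astype(np.float32)))
E
```

```text
s0 all 197 [510.1 294.1  81.6] [455.2 280.5  70.5] [551.3 304.5  89.6] ((503.2140808105469, 292.4953308105469), (23.792264938354492, 96.11473083496094), 89.83763885498047)
s0 metal 138 [516.9 293.7  82. ] [455.9 280.5  71.4] [549.2 304.5  88.2] ((502.53424072265625, 292.49725341796875), (23.792264938354492, 93.27996826171875), 89.83763885498047)
  pipe 526 [549.  289.9  45.6] ((554.5846557617188, 289.247314453125), (120.20111083984375, 70.47868347167969), 86.75867462158203)
  trip 39 [ 642.2 -208.5   94.5] ((640.1997680664062, -208.0729522705078), 21.046052932739258)
s3 all 195 [509.8 294.2  81.7] [454.  280.3  71.9] [550.2 304.3  87.7] ((502.10894775390625, 292.9862060546875), (23.967782974243164, 96.24736022949219), 88.84467315673828)
s3 metal 146 [517.  293.8  81.9] [454.  280.3  71.9] [548.8 304.3  87.7] ((501.39544677734375, 293.0005798339844), (23.967782974243164, 94.81993865966797), 88.84467315673828)
  pipe 524 [549.1 289.4  45.6] ((555.3643798828125, 288.3774108886719), (120.26714324951172, 68.54788970947266), 85.91495513916016)
  trip 39 [ 644.7 -207.2   93.9] ((641.7901000
[... 833 characters left out ...]
77.7  71.1] [548.4 305.5  88.6] ((499.8334655761719, 294.5518798828125), (26.04278564453125, 97.55831146240234), 83.86236572265625)
w3 sleeve 518 [479.5 292.2  82.2] [451.7 279.7  74.4] [546.5 304.5  86.5] ((499.4897155761719, 292.9087219238281), (18.18106460571289, 95.09716033935547), 83.35859680175781)
w3 metal 412 [522.  291.9  84.3] [451.1 279.6  73.2] [548.4 305.5  88.6] ((499.94482421875, 295.587890625), (23.958850860595703, 97.55831146240234), 83.86236572265625)
  pipe 1572 [543.3 270.2  48.2] ((552.981689453125, 288.5683288574219), (120.29507446289062, 70.3214111328125), 86.4104232788086)
  trip 485 [ 635.1 -206.    94.4] ((637.3915405273438, -208.78675842285156), 21.837602615356445)
```

```bash
python3 - <<'E'
from h import *
to(.473,.332,.16,90)
P=dpts('w3');near=(abs(P[...,0]-.5)<.09)&(abs(P[...,1]-.29)<.06)&(P[...,2]>.080)&(P[...,2]<.095)
for x in range(455,550,12):
    q=P[near&(abs(P[...,0]*1000-x)<6)]*1000; print(x,len(q),q[:,1].min().round(),q[:,1].max().round())
E
```

```text
shift [ 38.7 347.2  44.6] rot [0.03 0.1  8.39]
455 72 288.0 305.0
467 99 288.0 306.0
479 97 287.0 303.0
491 100 286.0 303.0
503 89 286.0 302.0
515 90 286.0 301.0
527 131 278.0 303.0
539 153 278.0 304.0
```

Emit:
{"api": "servo_tool", "payload": {
  "rows": [
    {"rx": 0,"ry": 0,"rz": 0,"x": 3,"y": 25,"z": 0,"fingers": 0},
    {"rx": 0,"ry": 0,"rz": 2,"x": 8,"y": 70,"z": 0,"fingers": 0},
    {"rx": 0,"ry": 0,"rz": 4,"x": 14,"y": 125,"z": 0,"fingers": 0},
    {"rx": 0,"ry": 0,"rz": 6,"x": 20,"y": 180,"z": 0,"fingers": 0},
    {"rx": 0,"ry": 0,"rz": 8.4,"x": 26,"y": 235,"z": 10,"fingers": 0},
    {"rx": 0,"ry": 0,"rz": 8.4,"x": 32,"y": 290,"z": 20,"fingers": 0},
    {"rx": 0,"ry": 0,"rz": 8.4,"x": 37,"y": 330,"z": 30,"fingers": 0},
    {"rx": 0,"ry": 0,"rz": 8.4,"x": 39,"y": 347,"z": 40,"fingers": 0},
    {"rx": 0,"ry": 0,"rz": 8.4,"x": 39,"y": 349,"z": 45,"fingers": 0},
    {"rx": 0,"ry": 0,"rz": 8.4,"x": 39,"y": 349,"z": 45,"fingers": 0}
  ]
}}

```text
clock: 12.05
tcp_pos: [0.4726, 0.3314, 0.158]
orientation: [0.001, 1.0, -0.001, -0.0]
contact_force: [-0.7, -0.4, 1.0]
grip_width: 0.0002
finger_force: 0.0
```

```bash
python3 - <<'E'
from h import *
shot('wrist','w4')
for p in((473,334,64),(474,315,64),(470,293,64),(473,271,64),(484,251,64),(496,239,64)): to(*np.array(p)/1000,90)
E
```

```text
shift [-0.   2.6 94.6] rot [-0.05  0.01 -0.18]
shift [ -1.1 -16.4  94.6] rot [-0.05  0.01 -0.18]
shift [  2.8 -38.4  94.6] rot [-0.05  0.01 -0.18]
shift [ -0.2 -60.4  94.7] rot [-0.05  0.01 -0.18]
shift [-11.3 -80.4  94.7] rot [-0.05  0.01 -0.18]
shift [-23.3 -92.3  94.7] rot [-0.05  0.01 -0.18]
```

View pics/w4.png

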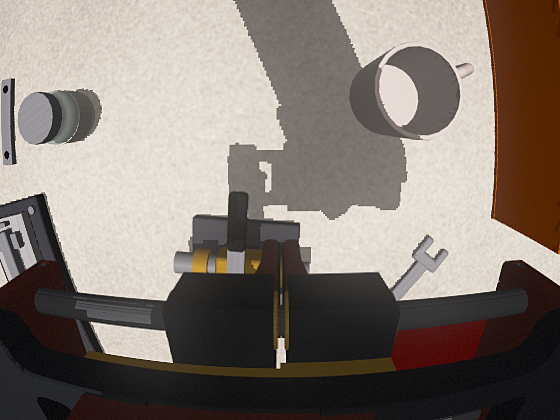

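The wrist view shows the sleeve at (238,215) and the closed fingertips to its right, on the +y side, at about (268–300, 243). There is room to descend.

Emit:
{"api": "servo_tool", "payload": {
  "rows": [
    {"rx": 0,"ry": 0,"rz": 0,"x": 0,"y": 3,"z": 30,"fingers": 0},
    {"rx": 0,"ry": 0,"rz": 0,"x": 0,"y": 3,"z": 65,"fingers": 0},
    {"rx": 0,"ry": 0,"rz": 0,"x": 0,"y": 3,"z": 88,"fingers": 0},
    {"rx": 0,"ry": 0,"rz": 0,"x": 0,"y": 3,"z": 94,"fingers": 0},
    {"rx": 0,"ry": 0,"rz": 0,"x": 0,"y": 3,"z": 94,"fingers": 0}
  ]
}}

```text
clock: 12.72
tcp_pos: [0.4728, 0.3359, 0.0653]
orientation: [0.001, 1.0, 0.0, 0.0]
contact_force: [-0.4, -0.2, 0.3]
grip_width: 0.0003
finger_force: 0.0
```

Emit:
{"api": "servo_tool", "payload": {
  "rows": [
    {"rx": 0,"ry": 0,"rz": 0,"x": 0,"y": -8,"z": 0,"fingers": 0},
    {"rx": 0,"ry": 0,"rz": 0,"x": 0,"y": -19,"z": 0,"fingers": 0},
    {"rx": 0,"ry": 0,"rz": 0,"x": 2,"y": -30,"z": 0,"fingers": 0},
    {"rx": 0,"ry": 0,"rz": 0,"x": 3,"y": -41,"z": 0,"fingers": 0},
    {"rx": 0,"ry": 0,"rz": 0,"x": 2,"y": -52,"z": 0,"fingers": 0},
    {"rx": 0,"ry": 0,"rz": 0,"x": 0,"y": -63,"z": 0,"fingers": 0},
    {"rx": 0,"ry": 0,"rz": 0,"x": -5,"y": -73,"z": 0,"fingers": 0},
    {"rx": 0,"ry": 0,"rz": 0,"x": -11,"y": -83,"z": 0,"fingers": 0},
    {"rx": 0,"ry": 0,"rz": 0,"x": -17,"y": -90,"z": 0,"fingers": 0},
    {"rx": 0,"ry": 0,"rz": 0,"x": -23,"y": -95,"z": 0,"fingers": 0}
  ]
}}

```text
clock: 13.98
tcp_pos: [0.4954, 0.2408, 0.0645]
orientation: [0.0, 1.0, -0.0, -0.0]
contact_force: [0.3, -0.4, 0.2]
grip_width: 0.0006
finger_force: 0.0
```

Emit:
{"api": "servo_tool", "payload": {
  "rows": [
    {"rx": 0,"ry": 0,"rz": 0,"x": 8,"y": 0,"z": 0,"fingers": 0},
    {"rx": 0,"ry": 0,"rz": 0,"x": 16,"y": 0,"z": -10,"fingers": 0},
    {"rx": 0,"ry": 0,"rz": 0,"x": 20,"y": 0,"z": -45,"fingers": 0},
    {"rx": 0,"ry": 0,"rz": 0,"x": 20,"y": 0,"z": -90,"fingers": 0},
    {"rx": 0,"ry": 0,"rz": 0,"x": 20,"y": 0,"z": -110,"fingers": 0},
    {"rx": 0,"ry": 0,"rz": 0,"x": 20,"y": 0,"z": -110,"fingers": 0}
  ]
}}

```text
clock: 14.72
tcp_pos: [0.4751, 0.2427, 0.1765]
orientation: [-0.0, 1.0, 0.001, 0.001]
contact_force: [0.5, -0.8, -1.4]
grip_width: 0.0005
finger_force: 0.0
```

```bash
python3 - <<'E'
from h import *
np.set_printoptions(precision=1,suppress=True)
shot('wrist','w5');shot('side','d5');shot('scene','s5')
for f in('s5','d5','w5'):
    P=dpts(f) if f[0]=='w' else pts(f)[0]
    m=(abs(P[...,0]-.535)<.1)&(abs(P[...,1]-.27)<.1)&(P[...,2]>.072)&(P[...,2]<.092);q=P[m]*1000
    print(f,len(q),q.mean(0),q.min(0),q.max(0),cv2.minAreaRect(q[:,:2].astype(np.float32)))
print(manip.observe()['tcp_pos']);to(.6385,-.2085,.15,70);print(manip.observe()['joint_pos'])
E
```

```text
s5 231 [532.6 260.4  81.5] [515.5 209.7  72.5] [549.6 303.7  90.4] ((528.5814819335938, 257.9856872558594), (95.24446868896484, 24.416040420532227), 74.90724182128906)
d5 126 [527.3 258.2  84.1] [512.7 210.   74.7] [544.5 302.7  91.5] ((527.4353637695312, 255.62283325195312), (94.95065307617188, 21.42577362060547), 80.26844787597656)
w5 741 [522.9 258.4  82.6] [512.8 208.8  72.2] [531.2 304.   89. ] ((525.0632934570312, 256.6313171386719), (95.32683563232422, 14.407100677490234), 83.32231140136719)
[0.5 0.2 0.2]
shift [-164.4 -450.3   23.8] rot [-0.  -0.1 20. ]
[-0.9  0.3  0.5  1.9 -0.2  1.   1.2]
```

```bash
python3 - <<'E'
from h import *
np.set_printoptions(precision=1,suppress=True)
for f in('s5','d5','w5'):
    P=dpts(f) if f[0]=='w' else pts(f)[0]
    m=(abs(P[...,0]-.535)<.1)&(abs(P[...,1]-.27)<.1)&(P[...,2]>.079)&(P[...,2]<.095);q=P[m]*1000
    for y in range(212,310,12):
        k=q[abs(q[:,1]-y)<6]; 
        if len(k): print(f,y,len(k),k[:,0].min().round(),k[:,0].max().round(),k[:,0].mean().round(1))
E
```

```text
s5 212 13 516.0 528.0 522.3
s5 224 22 516.0 532.0 524.7
s5 236 21 519.0 535.0 527.3
s5 248 21 522.0 538.0 529.4
s5 260 18 524.0 537.0 530.2
s5 272 21 525.0 540.0 533.9
s5 284 32 524.0 549.0 536.9
s5 296 34 527.0 550.0 539.1
s5 308 5 530.0 545.0 538.1
d5 212 16 513.0 526.0 518.7
d5 224 10 514.0 527.0 520.5
d5 236 15 516.0 528.0 522.1
d5 248 8 518.0 529.0 523.2
d5 260 11 521.0 535.0 528.2
d5 272 11 523.0 536.0 529.9
d5 284 27 522.0 544.0 532.7
d5 296 17 523.0 544.0 533.0
d5 308 1 534.0 534.0 533.5
w5 212 148 513.0 528.0 519.3
w5 224 107 513.0 528.0 518.8
w5 260 18 522.0 528.0 524.4
w5 272 109 524.0 531.0 526.7
w5 284 123 522.0 530.0 525.9
w5 296 113 522.0 529.0 525.2
```

View pics/w5.png

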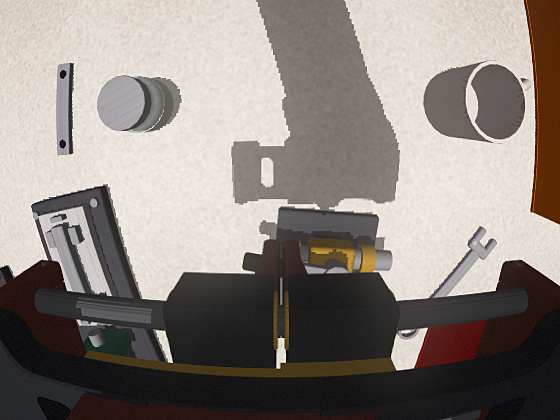

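The lever is now roughly in line with the pipe. Its end at the sleeve is partly hidden by the finger in this view. I'll compare the shut and open angles in the same fixed cameras.

```bash
python3 - <<'E'
from h import *
def ang(f,lo,hi,sel):
    P=pts(f)[0]; m=(abs(P[...,0]-.52)<.1)&(abs(P[...,1]-.27)<.1)&(P[...,2]>lo)&(P[...,2]<hi);q=P[m]*1000
    q=q[sel(q)]; l=cv2.fitLine(q[:,:2].astype(np.float32),cv2.DIST_HUBER,0,.01,.01).ravel(); return len(q),np.degrees(np.arctan2(l[1],l[0])).round(1),l[2:].round(0)
for f in('s0','s3','d0'): print(f,'shut',ang(f,.079,.095,lambda q:q[:,0]<515))
for f in('s5','d5'): print(f,'open',ang(f,.079,.095,lambda q:q[:,1]<272))
for f in('s0','s5','d0','d5'): print(f,'pipe',ang(f,.046,.058,lambda q:abs(q[:,1]-290)<65))
for f in('s0','d0','s5'):
    P=pts(f)[0]; m=(abs(P[...,0]-.535)<.09)&(abs(P[...,1]-.29)<.09)&(P[...,2]>.007)&(P[...,2]<.02);q=P[m]*1000; print('plate',cv2.minAreaRect(q[:,:2].astype(np.float32)))
E
```

```text
s0 shut (86, np.float32(-5.6), array([484., 296.], dtype=float32))
s3 shut (92, np.float32(-4.8), array([485., 296.], dtype=float32))
d0 shut (85, np.float32(-5.7), array([481., 294.], dtype=float32))
s5 open (107, np.float32(78.5), array([528., 241.], dtype=float32))
d5 open (65, np.float32(79.2), array([523., 237.], dtype=float32))
s0 pipe (288, np.float32(85.0), array([543., 291.], dtype=float32))
s5 pipe (261, np.float32(87.3), array([544., 296.], dtype=float32))
d0 pipe (180, np.float32(56.8), array([538., 271.], dtype=float32))
d5 pipe (136, np.float32(60.0), array([544., 269.], dtype=float32))
plate ((537.1773071289062, 292.3199157714844), (109.48342895507812, 81.43993377685547), 85.48861694335938)
plate ((539.1802978515625, 292.3495178222656), (137.24484252929688, 124.91851043701172), 11.139251708984375)
plate ((537.054931640625, 292.4271240234375), (109.69326782226562, 81.43762969970703), 85.50751495361328)
```

Emit:
{"api": "servo_tool", "payload": {
  "rows": [
    {"rx": 0,"ry": 0,"rz": 0,"x": -3,"y": -14,"z": 40,"fingers": 0},
    {"rx": 0,"ry": 0,"rz": 0,"x": -6,"y": -16,"z": 80,"fingers": 0},
    {"rx": 0,"ry": 0,"rz": 0,"x": -8,"y": -16,"z": 106,"fingers": 0},
    {"rx": 0,"ry": 0,"rz": 0,"x": -10,"y": -16,"z": 112,"fingers": 0},
    {"rx": 0,"ry": 0,"rz": 0,"x": -18,"y": -16,"z": 112,"fingers": 0},
    {"rx": 0,"ry": 0,"rz": 0,"x": -26,"y": -16,"z": 112,"fingers": 0},
    {"rx": 0,"ry": 0,"rz": 0,"x": -34,"y": -16,"z": 112,"fingers": 0},
    {"rx": 0,"ry": 0,"rz": 0,"x": -39,"y": -16,"z": 112,"fingers": 0},
    {"rx": 0,"ry": 0,"rz": 0,"x": -39,"y": -16,"z": 112,"fingers": 0}
  ]
}}

```text
clock: 16.0
tcp_pos: [0.5068, 0.2256, 0.0623]
orientation: [-0.0, 1.0, -0.001, -0.007]
contact_force: [-23.8, -0.9, 18.5]
grip_width: 0.0006
finger_force: 11.8
```

```bash
python3 - <<'E'
from h import *
shot('side','d6');shot('scene','s6')
for f in('s6','d6'):
    P=pts(f)[0]; m=(abs(P[...,0]-.52)<.1)&(abs(P[...,1]-.27)<.1)&(P[...,2]>.079)&(P[...,2]<.089);q=P[m]*1000;q=q[q[:,1]<272]
    for y in range(212,275,12):
        k=q[abs(q[:,1]-y)<6]
        if len(k): print(f,y,len(k),k[:,0].min().round(),k[:,0].max().round(),k[:,0].mean().round(1))
E
```

```text
s6 212 16 517.0 532.0 525.0
s6 224 29 514.0 535.0 524.8
s6 236 25 517.0 537.0 528.0
s6 248 20 522.0 537.0 530.3
s6 260 17 525.0 539.0 531.9
s6 272 10 526.0 540.0 534.2
d6 212 28 493.0 528.0 513.7
d6 224 21 493.0 530.0 513.5
```

The push met a firm 24 N: the lever already stands on its open stop. I'll back off and go to the plunger.

Emit:
{"api": "servo_tool", "payload": {
  "rows": [
    {"rx": 0,"ry": 0,"rz": 0,"x": 10,"y": 0,"z": 0,"fingers": 0},
    {"rx": 0,"ry": 0,"rz": 0,"x": 22,"y": 0,"z": 0,"fingers": 0},
    {"rx": 0,"ry": 0,"rz": 0,"x": 30,"y": 0,"z": -15,"fingers": 0},
    {"rx": 0,"ry": 0,"rz": 0,"x": 30,"y": 0,"z": -50,"fingers": 0},
    {"rx": 0,"ry": 0,"rz": 0,"x": 30,"y": 0,"z": -90,"fingers": 0},
    {"rx": 0,"ry": 0,"rz": 0,"x": 30,"y": 0,"z": -120,"fingers": 0},
    {"rx": 0,"ry": 0,"rz": 0,"x": 30,"y": 0,"z": -120,"fingers": 0}
  ]
}}

```text
clock: 16.98
tcp_pos: [0.4858, 0.2262, 0.1861]
orientation: [0.0, 1.0, 0.002, 0.003]
contact_force: [-0.1, -0.7, -0.6]
grip_width: 0.0003
finger_force: 0.0
```

```bash
python3 - <<'E'
from h import *
shot('side','d7');shot('scene','s7')
for f in('s7','d7'):
    P=pts(f)[0]; m=(abs(P[...,0]-.52)<.1)&(abs(P[...,1]-.27)<.1)&(P[...,2]>.079)&(P[...,2]<.089);q=P[m]*1000;q=q[q[:,1]<272]
    l=cv2.fitLine(q[:,:2].astype(np.float32),cv2.DIST_HUBER,0,.01,.01).ravel(); print(f,np.degrees(np.arctan2(l[1],l[0])),l[2:])
print(manip.observe()['tcp_pos']); to(.5,0,.18,70);to(.6385,-.2085,.125,70)
E
```

```text
s7 79.59653 [527.6432  238.69905]
d7 79.25885 [523.37775 238.53087]
[0.48405256 0.22571389 0.18319292]
shift [ -16.  -225.7    3. ] rot [ 0.06  0.05 19.98]
shift [-154.6 -434.2   57.9] rot [ 0.06  0.05 19.98]
```

Emit:
{"api": "servo_tool", "payload": {
  "rows": [
    {"rx": 0,"ry": 0,"rz": 0,"x": -10,"y": -20,"z": 0,"fingers": 0},
    {"rx": 0,"ry": 0,"rz": 0,"x": -30,"y": -50,"z": -10,"fingers": 0},
    {"rx": 0,"ry": 0,"rz": 0,"x": -50,"y": -85,"z": -20,"fingers": 0},
    {"rx": 0,"ry": 0,"rz": 0,"x": -65,"y": -115,"z": -30,"fingers": 0},
    {"rx": 0,"ry": 0,"rz": 0,"x": -75,"y": -130,"z": -30,"fingers": 0},
    {"rx": 0,"ry": 0,"rz": 0,"x": -75,"y": -130,"z": -30,"fingers": 0}
  ]
}}

```text
clock: 17.82
tcp_pos: [0.5588, 0.0949, 0.2116]
orientation: [0.001, 1.0, -0.0, -0.001]
contact_force: [0.4, 1.0, -0.1]
grip_width: 0.0006
finger_force: 0.0
```

```bash
python3 - <<'E'
from h import *
print(manip.observe()['tcp_pos']);shot('wrist','w8')
P=dpts('w8'); near=(abs(P[...,0]-.53)<.1)&(abs(P[...,1]-.28)<.1)
m=near&(P[...,2]>.079)&(P[...,2]<.089);q=P[m]*1000
for y in range(206,310,8):
    k=q[abs(q[:,1]-y)<4]
    if len(k): print(y,len(k),k[:,0].min().round(1),k[:,0].max().round(1),k[:,0].mean().round(1))
q=P[near&(P[...,2]>.005)&(P[...,2]<.016)]*1000;print('plate',cv2.minAreaRect(q[:,:2].astype(np.float32)))
cv2.imwrite('pics/w8c.png',cv2.resize(cv2.imread('pics/w8.png')[100:300,300:560],None,fx=3,fy=3))
E
```

```text
[0.55882018 0.0948934  0.21161352]
206 28 515.2 526.5 521.2
214 124 513.2 528.2 520.5
222 121 513.9 530.1 522.2
230 117 515.6 532.0 523.4
238 113 517.1 532.6 524.9
246 107 518.6 534.6 526.6
254 86 520.4 535.5 528.2
262 94 522.2 537.0 529.7
270 87 523.7 537.8 531.0
278 130 525.4 543.3 533.7
286 164 522.6 547.3 534.7
294 147 522.5 547.0 534.6
302 61 525.0 544.7 535.1
plate ((535.2255249023438, 291.26739501953125), (110.41170501708984, 80.7132568359375), 85.76473999023438)
```

View pics/w8c.png

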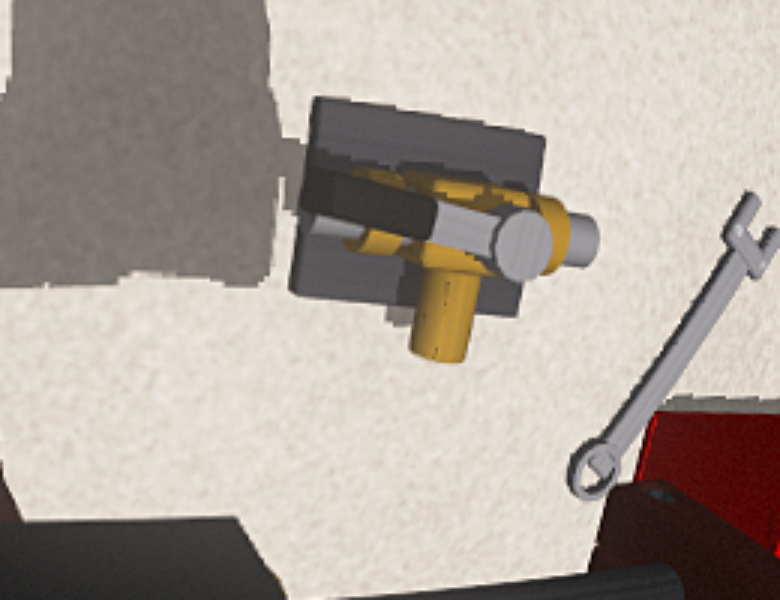

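The crop shows the lever lying along the pipe: sleeve at about (370,205), knob at (523,245). It reads about 84°, close to the threshold, so I'll give it one more check push nearer the tip, with the fingertips higher and clear of everything but the sleeve.

```bash
python3 - <<'E'
from h import *
print(manip.observe()['tcp_pos']);to(.49,.217,.15,90);to(.49,.217,.072,90)
E
```

```text
[0.5582836  0.09616737 0.21150711]
shift [ 68.2 120.8  61.6] rot [-0.01 -0.11 -0.03]
shift [ 68.1 120.8 139.6] rot [-0.01 -0.11 -0.03]
```

Emit:
{"api": "servo_tool", "payload": {
  "rows": [
    {"rx": 0,"ry": 0,"rz": 0,"x": 20,"y": 25,"z": 0,"fingers": 0},
    {"rx": 0,"ry": 0,"rz": 0,"x": 45,"y": 65,"z": 20,"fingers": 0},
    {"rx": 0,"ry": 0,"rz": 0,"x": 65,"y": 105,"z": 45,"fingers": 0},
    {"rx": 0,"ry": 0,"rz": 0,"x": 68,"y": 121,"z": 80,"fingers": 0},
    {"rx": 0,"ry": 0,"rz": 0,"x": 68,"y": 121,"z": 120,"fingers": 0},
    {"rx": 0,"ry": 0,"rz": 0,"x": 68,"y": 121,"z": 138,"fingers": 0},
    {"rx": 0,"ry": 0,"rz": 0,"x": 66,"y": 121,"z": 140,"fingers": 0},
    {"rx": 0,"ry": 0,"rz": 0,"x": 60,"y": 121,"z": 140,"fingers": 0},
    {"rx": 0,"ry": 0,"rz": 0,"x": 54,"y": 121,"z": 140,"fingers": 0},
    {"rx": 0,"ry": 0,"rz": 0,"x": 54,"y": 121,"z": 140,"fingers": 0}
  ]
}}

```text
clock: 19.12
tcp_pos: [0.5036, 0.2166, 0.0734]
orientation: [0.0, 1.0, 0.0, -0.002]
contact_force: [-7.8, -0.4, 5.9]
grip_width: 0.0004
finger_force: 3.9
```

Emit:
{"api": "servo_tool", "payload": {
  "rows": [
    {"rx": 0,"ry": 0,"rz": 0,"x": -2,"y": 0,"z": 0,"fingers": 0},
    {"rx": 0,"ry": 0,"rz": 0,"x": -4,"y": 0,"z": 0,"fingers": 0},
    {"rx": 0,"ry": 0,"rz": 0,"x": -4,"y": 0,"z": 0,"fingers": 0}
  ]
}}

```text
clock: 19.5
tcp_pos: [0.5049, 0.2164, 0.0731]
orientation: [0.0, 1.0, -0.0, -0.004]
contact_force: [-16.0, -1.9, 11.7]
grip_width: 0.0004
finger_force: 7.8
```

The same firm stop, touching the sleeve only, so the valve is fully open. On to the plunger.

Emit:
{"api": "servo_tool", "payload": {
  "rows": [
    {"rx": 0,"ry": 0,"rz": 0,"x": 10,"y": 0,"z": 0,"fingers": 0},
    {"rx": 0,"ry": 0,"rz": 0,"x": 20,"y": 0,"z": -10,"fingers": 0},
    {"rx": 0,"ry": 0,"rz": 0,"x": 20,"y": 0,"z": -50,"fingers": 0},
    {"rx": 0,"ry": 0,"rz": 0,"x": 15,"y": -15,"z": -95,"fingers": 0},
    {"rx": 0,"ry": 0,"rz": 3,"x": 0,"y": -50,"z": -115,"fingers": 0},
    {"rx": 0,"ry": 0,"rz": 6,"x": -20,"y": -100,"z": -115,"fingers": 0},
    {"rx": 0,"ry": 0,"rz": 9,"x": -40,"y": -155,"z": -115,"fingers": 0},
    {"rx": 0,"ry": 0,"rz": 12,"x": -60,"y": -210,"z": -115,"fingers": 0},
    {"rx": 0,"ry": 0,"rz": 15,"x": -80,"y": -260,"z": -115,"fingers": 0},
    {"rx": 0,"ry": 0,"rz": 18,"x": -100,"y": -300,"z": -115,"fingers": 0}
  ]
}}

```text
clock: 20.75
tcp_pos: [0.6097, -0.0862, 0.1893]
orientation: [0.158, 0.987, -0.0, 0.001]
contact_force: [0.0, 0.2, 0.4]
grip_width: 0.0004
finger_force: 0.0
```

```bash
python3 - <<'E'
from h import *
shot('wrist','w9');print(manip.observe()['tcp_pos'])
P=dpts('w9');k=(abs(P[...,0]-.64)<.035)&(abs(P[...,1]+.209)<.035)&(P[...,2]>.0885)&(P[...,2]<.1);q=P[k]*1000
if len(q)>5: print('  trip',len(q),q.mean(0),q.min(0),q.max(0),cv2.minEnclosingCircle(q[:,:2].astype(np.float32)))
to(.638,-.209,.115,70)
E
```

```text
[ 0.6110299  -0.0922705   0.18956688]
  trip 607 [ 629.58185982 -208.41753506   93.75263315] [ 616.08226857 -230.46081096   88.52855741] [ 656.81602118 -188.26616421   97.14338193] ((637.9177856445312, -209.23248291015625), 21.883052825927734)
shift [ -62.4 -101.8   75.2] rot [-0.17  0.32  1.37]
```

Emit:
{"api": "servo_tool", "payload": {
  "rows": [
    {"rx": 0,"ry": 0,"rz": 0,"x": -15,"y": -25,"z": 0,"fingers": 0},
    {"rx": 0,"ry": 0,"rz": 0,"x": -35,"y": -60,"z": 10,"fingers": 0},
    {"rx": 0,"ry": 0,"rz": 0,"x": -55,"y": -92,"z": 35,"fingers": 0},
    {"rx": 0,"ry": 0,"rz": 0,"x": -62,"y": -102,"z": 60,"fingers": 0},
    {"rx": 0,"ry": 0,"rz": 0,"x": -62,"y": -102,"z": 75,"fingers": 0},
    {"rx": 0,"ry": 0,"rz": 0,"x": -62,"y": -102,"z": 75,"fingers": 0}
  ]
}}

```text
clock: 21.55
tcp_pos: [0.6358, -0.1973, 0.1114]
orientation: [0.156, 0.988, 0.001, -0.001]
contact_force: [0.1, -0.2, 1.0]
grip_width: 0.0006
finger_force: 0.0
```

```bash
python3 - <<'E'
from h import *
print(manip.observe()['tcp_pos'],manip.observe()['contact_force']);to(.638,-.209,.083,70)
E
```

```text
[ 0.63576003 -0.19728599  0.11141403] [ 0.0861004  -0.18508014  1.03152271]
shift [ -5.8 -10.5  28.4] rot [ 0.04 -0.15  2.08]
```

Emit:
{"api": "servo_tool", "payload": {
  "rows": [
    {"rx": 0,"ry": 0,"rz": 0,"x": -3,"y": -5,"z": 0,"fingers": 0},
    {"rx": 0,"ry": 0,"rz": 0,"x": -6,"y": -10,"z": 0,"fingers": 0},
    {"rx": 0,"ry": 0,"rz": 0,"x": -6,"y": -10.5,"z": 6,"fingers": 0},
    {"rx": 0,"ry": 0,"rz": 0,"x": -6,"y": -10.5,"z": 12,"fingers": 0},
    {"rx": 0,"ry": 0,"rz": 0,"x": -6,"y": -10.5,"z": 12,"fingers": 0}
  ]
}}

```text
clock: 22.18
tcp_pos: [0.6383, -0.211, 0.0998]
orientation: [0.157, 0.988, 0.0, -0.001]
contact_force: [-0.2, 0.0, -0.0]
grip_width: 0.0002
finger_force: 0.0
```

Emit:
{"api": "servo_tool", "payload": {
  "rows": [
    {"rx": 0,"ry": 0,"rz": 0,"x": 0,"y": 0,"z": 4,"fingers": 0},
    {"rx": 0,"ry": 0,"rz": 0,"x": 0,"y": 0,"z": 8,"fingers": 0},
    {"rx": 0,"ry": 0,"rz": 0,"x": 0,"y": 0,"z": 12,"fingers": 0},
    {"rx": 0,"ry": 0,"rz": 0,"x": 0,"y": 0,"z": 15,"fingers": 0},
    {"rx": 0,"ry": 0,"rz": 0,"x": 0,"y": 0,"z": 17,"fingers": 0},
    {"rx": 0,"ry": 0,"rz": 0,"x": 0,"y": 0,"z": 17,"fingers": 0}
  ]
}}

```text
clock: 22.92
tcp_pos: [0.639, -0.2114, 0.0843]
orientation: [0.157, 0.988, 0.0, 0.0]
contact_force: [-2.5, 1.3, 7.0]
grip_width: 0.0004
finger_force: 3.8
```

Continue down slowly until it bottoms.

Emit:
{"api": "servo_tool", "payload": {
  "rows": [
    {"rx": 0,"ry": 0,"rz": 0,"x": 0,"y": 0,"z": 1.5,"fingers": 0},
    {"rx": 0,"ry": 0,"rz": 0,"x": 0,"y": 0,"z": 3,"fingers": 0},
    {"rx": 0,"ry": 0,"rz": 0,"x": 0,"y": 0,"z": 4,"fingers": 0},
    {"rx": 0,"ry": 0,"rz": 0,"x": 0,"y": 0,"z": 4,"fingers": 0}
  ]
}}

```text
clock: 23.42
tcp_pos: [0.6391, -0.2115, 0.0832]
orientation: [0.157, 0.988, 0.001, 0.001]
contact_force: [-8.9, 3.3, 28.7]
grip_width: 0.0006
finger_force: 13.9
```

Emit:
{"api": "servo_tool", "payload": {
  "rows": [
    {"rx": 0,"ry": 0,"rz": 0,"x": 0,"y": 0,"z": -8,"fingers": 0},
    {"rx": 0,"ry": 0,"rz": 0,"x": 0,"y": 0,"z": -20,"fingers": 0},
    {"rx": 0,"ry": 0,"rz": 0,"x": 0,"y": 0,"z": -50,"fingers": 0},
    {"rx": 0,"ry": 0,"rz": 0,"x": 0,"y": 0,"z": -85,"fingers": 0},
    {"rx": 0,"ry": 0,"rz": 0,"x": 0,"y": 0,"z": -115,"fingers": 0},
    {"rx": 0,"ry": 0,"rz": 0,"x": 0,"y": 0,"z": -115,"fingers": 0}
  ]
}}

```text
clock: 24.18
tcp_pos: [0.6398, -0.2121, 0.1969]
orientation: [0.157, 0.988, -0.0, 0.002]
contact_force: [0.8, 0.1, 0.3]
grip_width: 0.0006
finger_force: 0.0
```

```bash
python3 - <<'E'
from h import *
print(manip.observe()['tcp_pos'],manip.observe()['contact_force']);to(.555,.228,.195,90)
shot('wrist','w10')
P=dpts('w10');k=(abs(P[...,0]-.64)<.035)&(abs(P[...,1]+.209)<.035)&(P[...,2]>.075)&(P[...,2]<.1);q=P[k]*1000
if len(q)>5: print('  trip',len(q),np.percentile(q[:,2],[50,95]))
E
```

```text
[ 0.63984041 -0.21205933  0.19692699] [0.77441155 0.08419249 0.27899856]
shift [216.8 392.2   1.1] rot [ -0.02   0.23 -18.02]
  trip 1539 [93.46121452 95.7033485 ]
```

Plunger is back up. Back to the valve, on the +x side of the sleeve.

Emit:
{"api": "servo_tool", "payload": {
  "rows": [
    {"rx": 0,"ry": 0,"rz": 0,"x": 12,"y": 20,"z": 0,"fingers": 0},
    {"rx": 0,"ry": 0,"rz": -2,"x": 35,"y": 62,"z": 0,"fingers": 0},
    {"rx": 0,"ry": 0,"rz": -4,"x": 60,"y": 110,"z": 0,"fingers": 0},
    {"rx": 0,"ry": 0,"rz": -7,"x": 86,"y": 158,"z": 0,"fingers": 0},
    {"rx": 0,"ry": 0,"rz": -10,"x": 112,"y": 206,"z": 0,"fingers": 0},
    {"rx": 0,"ry": 0,"rz": -13,"x": 140,"y": 254,"z": 0,"fingers": 0},
    {"rx": 0,"ry": 0,"rz": -16,"x": 166,"y": 302,"z": 0,"fingers": 0},
    {"rx": 0,"ry": 0,"rz": -18,"x": 192,"y": 348,"z": 0,"fingers": 0},
    {"rx": 0,"ry": 0,"rz": -18,"x": 210,"y": 382,"z": 0,"fingers": 0},
    {"rx": 0,"ry": 0,"rz": -18,"x": 217,"y": 392,"z": 0,"fingers": 0}
  ]
}}

```text
clock: 25.48
tcp_pos: [0.5519, 0.2313, 0.1928]
orientation: [-0.002, 1.0, -0.0, -0.001]
contact_force: [0.6, -0.8, -0.6]
grip_width: 0.001
finger_force: 0.0
```

Emit:
{"api": "servo_tool", "payload": {
  "rows": [
    {"rx": 0,"ry": 0,"rz": 0,"x": 0,"y": 0,"z": 0,"fingers": 0},
    {"rx": 0,"ry": 0,"rz": 0,"x": 0,"y": 0,"z": 0,"fingers": 0}
  ]
}}

```text
clock: 25.72
tcp_pos: [0.5541, 0.2262, 0.1944]
orientation: [0.001, 1.0, -0.001, -0.0]
contact_force: [0.8, 0.5, -0.5]
grip_width: 0.0006
finger_force: 0.0
```

```bash
python3 - <<'E'
from h import *
print(manip.observe()['tcp_pos'],manip.observe()['joint_pos'].round(2))
for p in((555,228,66),(540,227,66),(521,227,66),(500,236,66),(483,251,66),(477,261,66)): to(*np.array(p)/1000,90)
E
```

```text
[0.55408057 0.22619703 0.19440026] [-0.85  0.42  0.52  1.72 -0.23  1.06  1.31]
shift [ -0.9   1.9 128.4] rot [-0.06 -0.01 -0.17]
shift [ 14.1   0.9 128.4] rot [-0.06 -0.01 -0.17]
shift [ 33.1   0.8 128.4] rot [-0.06 -0.01 -0.17]
shift [ 54.1   9.8 128.4] rot [-0.06 -0.01 -0.17]
shift [ 71.1  24.7 128.4] rot [-0.06 -0.01 -0.17]
shift [ 77.2  34.7 128.4] rot [-0.06 -0.01 -0.17]
```

Emit:
{"api": "servo_tool", "payload": {
  "rows": [
    {"rx": 0,"ry": 0,"rz": 0,"x": -1,"y": 1,"z": 30,"fingers": 0},
    {"rx": 0,"ry": 0,"rz": 0,"x": -1,"y": 1,"z": 75,"fingers": 0},
    {"rx": 0,"ry": 0,"rz": 0,"x": -1,"y": 1,"z": 110,"fingers": 0},
    {"rx": 0,"ry": 0,"rz": 0,"x": -1,"y": 1,"z": 125,"fingers": 0},
    {"rx": 0,"ry": 0,"rz": 0,"x": -1,"y": 1,"z": 128,"fingers": 0},
    {"rx": 0,"ry": 0,"rz": 0,"x": -1,"y": 1,"z": 128,"fingers": 0}
  ]
}}

```text
clock: 26.48
tcp_pos: [0.5556, 0.2293, 0.0677]
orientation: [0.001, 1.0, 0.0, 0.001]
contact_force: [0.2, 0.9, 0.3]
grip_width: 0.0003
finger_force: 0.0
```

Emit:
{"api": "servo_tool", "payload": {
  "rows": [
    {"rx": 0,"ry": 0,"rz": 0,"x": 7,"y": 0,"z": 0,"fingers": 0},
    {"rx": 0,"ry": 0,"rz": 0,"x": 15,"y": 0,"z": 0,"fingers": 0},
    {"rx": 0,"ry": 0,"rz": 0,"x": 25,"y": 0,"z": 0,"fingers": 0},
    {"rx": 0,"ry": 0,"rz": 0,"x": 35,"y": 0,"z": 0,"fingers": 0},
    {"rx": 0,"ry": 0,"rz": 0,"x": 45,"y": 4,"z": 0,"fingers": 0},
    {"rx": 0,"ry": 0,"rz": 0,"x": 55,"y": 9,"z": 0,"fingers": 0},
    {"rx": 0,"ry": 0,"rz": 0,"x": 64,"y": 16,"z": 0,"fingers": 0},
    {"rx": 0,"ry": 0,"rz": 0,"x": 72,"y": 24,"z": 0,"fingers": 0},
    {"rx": 0,"ry": 0,"rz": 0,"x": 78,"y": 34,"z": 0,"fingers": 0},
    {"rx": 0,"ry": 0,"rz": 0,"x": 78,"y": 34,"z": 0,"fingers": 0}
  ]
}}

```text
clock: 27.72
tcp_pos: [0.476, 0.2649, 0.0665]
orientation: [-0.001, 1.0, 0.0, -0.0]
contact_force: [0.2, -0.2, -0.2]
grip_width: 0.0005
finger_force: 0.0
```

Emit:
{"api": "servo_tool", "payload": {
  "rows": [
    {"rx": 0,"ry": 0,"rz": 0,"x": 0,"y": -10,"z": 0,"fingers": 0},
    {"rx": 0,"ry": 0,"rz": 0,"x": 0,"y": -30,"z": -10,"fingers": 0},
    {"rx": 0,"ry": 0,"rz": 0,"x": 0,"y": -55,"z": -50,"fingers": 0},
    {"rx": 0,"ry": 0,"rz": 0,"x": -10,"y": -85,"z": -95,"fingers": 0},
    {"rx": 0,"ry": 0,"rz": 0,"x": -30,"y": -125,"z": -135,"fingers": 0},
    {"rx": 0,"ry": 0,"rz": 0,"x": -50,"y": -160,"z": -145,"fingers": 0},
    {"rx": 0,"ry": 0,"rz": 0,"x": -60,"y": -170,"z": -145,"fingers": 0},
    {"rx": 0,"ry": 0,"rz": 0,"x": -60,"y": -170,"z": -145,"fingers": 0}
  ]
}}

```text
clock: 28.72
tcp_pos: [0.5364, 0.0923, 0.2112]
orientation: [0.001, 1.0, -0.0, -0.0]
contact_force: [-0.0, 0.4, -0.3]
grip_width: 0.0001
finger_force: 0.0
```

```bash
python3 - <<'E'
from h import *
print(manip.observe()['tcp_pos'],manip.observe()['contact_force'])
shot('wrist','w11');shot('scene','s11')
for f in('s0','s11','w11'):
    P=dpts(f) if f[0]=='w' else pts(f)[0]
    m=(abs(P[...,0]-.50)<.1)&(abs(P[...,1]-.27)<.09)&(P[...,2]>.079)&(P[...,2]<.089);q=P[m]*1000;q=q[q[:,0]<515]
    l=cv2.fitLine(q[:,:2].astype(np.float32),cv2.DIST_HUBER,0,.01,.01).ravel(); print(f,len(q),np.degrees(np.arctan2(l[1],l[0])),l[2:])
P=dpts('w11')
c,s=np.cos(np.radians(9.2)),np.sin(np.radians(9.2))
N=np.stack([(P[...,0]-.5623)*c+(P[...,1]+.006)*s,-(P[...,0]-.5623)*s+(P[...,1]+.006)*c],-1)
m=(P[...,2]>.049)&(P[...,2]<.056)&(abs(N[...,0]-.045)<.022)&(abs(N[...,1])<.025);h=N[m]*1000
print('hub',m.sum(), cv2.minEnclosingCircle(h.astype(np.float32)) if m.sum() else '')
E
```

```text
[0.53636706 0.09229397 0.2112216 ] [-0.02204066  0.42537263 -0.28478554]
s0 85 -5.6192956 [483.84848 296.3077 ]
s11 91 -4.1431375 [485.44562 295.9144 ]
w11 789 -2.9222136 [482.88278 293.5751 ]
hub 660 ((44.759315490722656, 0.4725439250469208), 17.28389549255371)
```

View pics/w11.png

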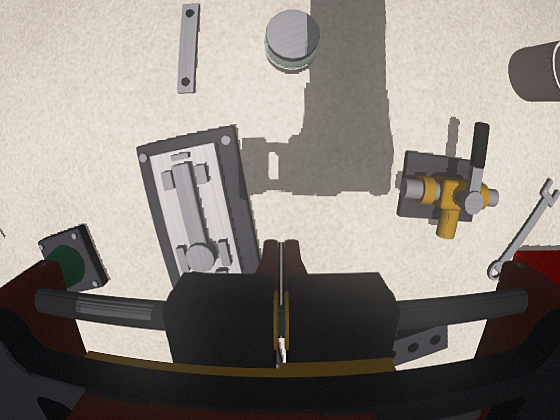

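The final view shows the blank in the nest (hub at (200,255)), the lever back across the pipe (sleeve at (481,145), knob at (475,201)), and the arm clear of everything.

```bash
python3 -c "
from rig import manip
print(manip.finish_job())"
```

```text
the job is handed in; nothing more can be done
None
```

I handed the job in: blank flat in the nest (hub about 0.5 mm off its point), riveter tripped once with the valve open, plunger back up, lever back at shut. The verdict was not shown, and the open lever measured about 1.47 rad against the 1.42 limit (stop 1.571), though it stood firm when I pushed it twice.

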